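# Stop the letter scale rocking with a levelling wedge

## Task

The letter scale rocks because the rubber pad is missing from its front right foot. With your fingertips push the wedge along the desk, thin end first, under that foot until the scale stands level, then press down on the opposite (rear left) corner of the scale's platform to make sure that it no longer rocks. Only push and press: pick nothing up, keep the scale where it stands and leave the other things alone.

Things in the scene. Friction and masses are not known exactly. Their poses are not given: they have to be found in the camera images.
- scale: White letter scale, 0.9 kg, loose: case 196 (x) x 186 (y) mm, 17 to 37 mm above the plane of its feet; steel platform on the rear part, display and keys in front. Origin: centre of that plane. x to its rear (front = -x, robot side), y to its left. Grippy rubber feet at (+-75, +-75) mm, except front right. Rests leaning that way, about 0.06 rad, the rear left foot in the air; level = z upright.
- short_foot (a point): Underside of the bare front right foot, a steel dome of 14 mm radius at x -75, y -75 mm of the scale, 18 mm in from the case's right side. It ends 6 mm above the plane of the other feet: on the desk at the start, 6 mm above it when the scale is level.
- wedge: Grey plastic wedge, scored top, 40 g, loose, right of the scale, thin end roughly towards the bare foot. 70 x 36 mm; top slopes evenly from 1.2 mm at the thin end to 13 mm at the heel: 6 mm thick 28.5 mm from the thin end. Origin: centre of its underside; x to the thin end, heel face at x -35 mm. Slides easily; turns if the heel is pushed beside its middle. Once the scale is level it binds, and further pushing shoves the scale.
- far_corner (a point): Point on top of the steel platform at its rear left corner, nearly over the rear left foot: x 65, y 65 mm of the scale, 45 mm above the plane of its feet. The place to press; 5 N is ample.
- clip_tub: Dark round tub of paper clips, 62 mm across, 42 mm tall, origin under its middle. Bystander.
- tape_dispenser: Weighted tape dispenser, 140 x 50 x 74 mm, origin under its middle. Bystander. Left of it stands the desk printer, fixed, 265 mm tall: go over it or round it on the robot side.
- eraser: Block eraser in a card sleeve, 60 x 24 x 13 mm, origin under its middle. Bystander.

How it is judged:
By the outcome, as a careful person would: the job done as asked, in the order asked, and still so for the second after the job is handed in, with the robot touching nothing.
It also fails if it takes over 64 s, if anything falls off the work surface, if the arm or the gripper's body presses on something with over 40 N, if the wrist force passes 120 N, or if a joint passes its speed limit or range.

## Robot

A 6-joint arm with a two-finger parallel gripper is mounted at the origin on a cart in front of the work surface, level with it; the furniture and walls round the work are solid. World frame = base frame: x ahead of the robot, y to its left, z up, the work surface at z = 0. Lengths are in m, angles in rad, forces in N, time in s.
With the tool pointing down it reaches from about 0.4 to 0.825 m from the base axis. Payload 7 kg.
Tool frame: the origin (TCP) lies midway between the tips of the shut fingers; the grasp point (between the pads) lies 19 mm behind it; z points along the fingers, y is the line along which they close (so a half turn about z gives the same grasp; the last joint's range is limited). The gripper opens to 88 mm and grips with 3 to 60 N. Pads are 19 mm wide; open, the fingers measure 130 mm over their backs; the gripper's body (78 mm by 193 mm) begins 47 mm behind the grasp point.
Start: joints at [1.489, 0.359, 0.012, 0, -1.224, -0.288], TCP at [0.244, 0.629, 0.227] pointing down, gripper open.
Joint ranges: [-3.07, 3.07], [-1.43, 2.12], [-1.02, 1.25], [-3.03, 1.67], [-3.05, -0], [-3.03, 3.03]. Speed limits (rad/s): [2.39, 2.39, 3.01, 3.14, 3.14, 3.14].

## Interface

Orientations are given as [roll, pitch, yaw] about the fixed x, y, z axes, in that order (R = Rz(yaw) Ry(pitch) Rx(roll)).
In Python, from station import telemetry, eyes, ticket, recognise, trace gives the robot as it stands. The module is installed in compiled form; this text tells all that it offers.
- The arm moves only by the tool servo_tool, never from a script. Its argument "series" is a list that holds one entry, the list of rows, each a list of 4 numbers: the shift along the tool's x, y, z in mm, then the turn about the tool's z in rad. In form: [[[x, y, z, roll], ...]]. A call has exactly 10 rows; each row shifts and turns the commanded pose from where the row before left it, along the tool's axes as they then stand; what a row does not reach is not made up. A row lasts 1/12 s, in which the tool goes at most 41.7 mm and 7.16 degrees, less where a joint would pass 70% of its speed; a pose out of reach is approached as far as the arm can. A call is refused whole if a number of a shift passes 41.7 or a number of a turn 0.125, either way. A call with a gripper value outside its range is refused whole. "claw" is the gripper's target within -1 to 1 (shut at 1, half-way at 0, fully open at -1), set as the call begins (left out, the last holds). The fingers move at their own pace and stop on an object; "grip_force" is the grip in N (left out, the last holds). Time passes only in rows, so rows that do not move let the fingers close, or fill a call up. It gives the time, the measured TCP pose, the force, the opening and the grip force at its end, in the units of the state.
- telemetry.get_state(): the state, without advancing time (a new reading comes with each control period).
- eyes.grab_frame(name): name is "scene" or "side" or "wrist"; returns the picture (400x640x3 uint8, red, green, blue); there is no depth.
- eyes.calibration(name): a dict with "mtx" (3x3 intrinsics, pixels), "rvec" (rotation vector, rad) and "tvec" (3), from world to camera coordinates, as OpenCV has them. Camera axes: x right, y down, z forward; pixel columns grow to the right and rows downward; lengths in m; the calibration is good to about 2 mm. A picture is of the moment at which its call begins: read the wrist's pose just before it. calibration takes no time and is no camera call; for the wrist camera it gives the pose at the moment of the call.
- ticket.job_done(): hands the job in; it is judged then, once.
Trained networks look in the newest picture that a camera, given by its name, has taken for a name from the list of things; names that differ only in an ending like _2 or _b are one class to them, and where a whole thing is asked for, a point or a joint stands for the part that bears it (a point fixed in the world has none). Each returns a list of dicts, best first, with "conf" (0 to 1); they miss things now and then, are a little off and sometimes report something else, mostly with a low value. They report only what shows in the picture. A call takes as long as a camera call.
- recognise(camera, name): "position" ([x, y, z] in m, in world coordinates, good to about 4 mm: the middle of the surface that is visible of it).
- trace(camera, name): "mask" (400x640 bool, what is visible of it).
The state is a dict: "t": time; "q": joint angles; "qd": joint speeds; "joint_efforts": joint torques, N m; "eef_pos": TCP position; "ee_rot": TCP orientation; "force": force on the tool from outside, world axes, zero at the start; "moment": the same for the moment, N m; "width": finger opening in m; "gripper_force": force on a finger pad.
Only numpy, scipy, OpenCV 4.12 (cv2) and the standard library are available. Lean on these libraries where they do the work, as an engineer would, in place of code of your own. Each camera call takes 0.05 s, during which the arm holds its last target. There are 200 camera calls.

## Working session

There is one attempt and no reset: what is moved stays moved. The work goes in short steps, Python scripts to look and compute and a tool call to move; the robot and the scene stay as the last step left them, time stands still between calls to the robot, and variables do not carry over. Pictures are saved under pics/ and viewed, at most 10 in all, crops included, and the job is handed in when it is done.

Besides the shell and the picture viewer there is one more tool, called after ">>>" as name([rows], argument=value, ...), one row to a line, values as JSON. servo_tool: Moves the arm, as the interface text tells. Its arguments: {"type":"object","properties":{"series":{"type":"array"},"claw":{"type":"number"},"grip_force":{"type":"number"}},"required":["series"]}

```bash
mkdir -p pics
python3 - <<'E'
from station import telemetry, eyes, recognise
import cv2, numpy as np
s=telemetry.get_state(); print(s['t'],s['eef_pos'],s['ee_rot'],s['width'])
for c in ('scene','side'):
    im=eyes.grab_frame(c); cv2.imwrite(f'pics/{c}0.png',im[:,:,::-1])
    for n in ('scale','wedge','short_foot','far_corner','clip_tub','tape_dispenser','eraser'):
        print(c,n,[(np.round(d['position'],3),round(d['conf'],2)) for d in recognise(c,n)[:2]])
E
```

```text
0.0 [0.24381898 0.62887283 0.22562423] [ 3.13991024e+00 -1.42423015e-04 -3.69960009e-01] 0.08795943384216809
scene scale [(array([ 0.552, -0.229,  0.045]), 0.62), (array([ 0.509, -0.404,  0.006]), 0.34)]
scene wedge [(array([ 0.507, -0.409,  0.007]), 0.52)]
scene short_foot [(array([ 0.554, -0.234,  0.044]), 0.76)]
scene far_corner [(array([ 0.551, -0.233,  0.042]), 0.97)]
scene clip_tub [(array([ 0.662, -0.438,  0.031]), 0.58), (array([ 0.408, -0.248,  0.012]), 0.51)]
scene tape_dispenser [(array([ 0.484, -0.03 ,  0.038]), 0.87)]
scene eraser [(array([ 0.406, -0.244,  0.013]), 0.73), (array([ 0.553, -0.231,  0.046]), 0.2)]
side scale [(array([ 0.569, -0.273,  0.047]), 0.77)]
side wedge [(array([ 0.512, -0.413,  0.005]), 0.98)]
side short_foot [(array([ 0.562, -0.271,  0.041]), 0.91)]
side far_corner [(array([ 0.57 , -0.27 ,  0.043]), 0.83)]
side clip_tub [(array([ 0.662, -0.446,  0.03 ]), 0.63)]
side tape_dispenser [(array([ 0.503, -0.056,  0.036]), 0.66)]
side eraser [(array([ 0.41 , -0.252,  0.014]), 0.55)]
```

View pics/scene0.png

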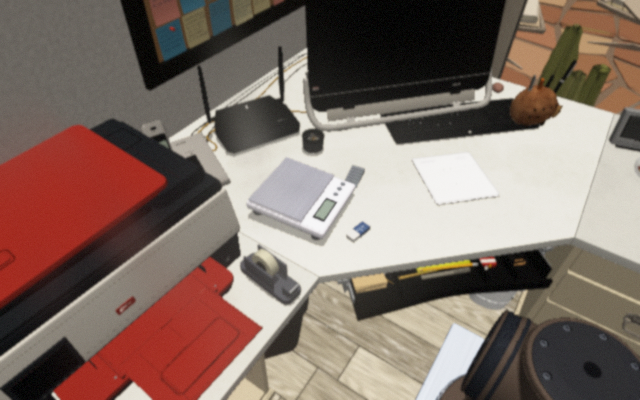

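View pics/side0.png

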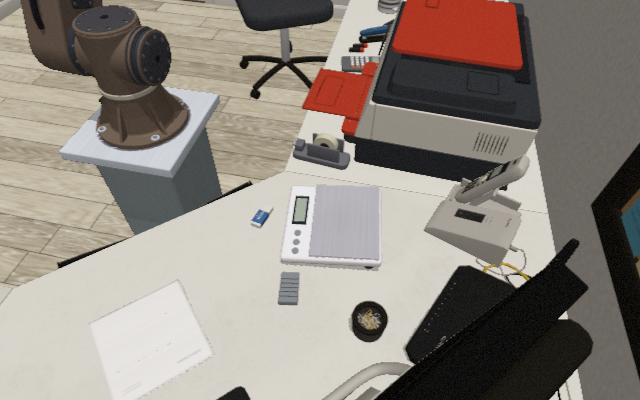

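The side view shows the scale at about (332,225) and the wedge at (289,288), with its thin end towards the scale's front right foot. The tub is at (369,320) and the eraser at (262,216). The path is clear once the arm is past the printer, so I'll start moving over it now and refine later with the wrist camera.

>>> servo_tool([
  [[0,0,-38,0],[0,0,-38,0],[0,0,-38,0],[0,0,-38,0],[26,28,0,0],[26,28,0,0],[26,28,0,0],[26,28,0,0],[26,28,0,0],[26,28,0,0]],
], claw=1, grip_force=20)

```text
t: 1.63
eef_pos: [0.329, 0.4145, 0.3788]
ee_rot: [-3.141, -0.0, -0.369]
force: [1.2, -0.8, 0.3]
width: 0.0266
gripper_force: 0.0
```

>>> servo_tool([
  [[26,28,0,0],[26,28,0,0],[26,28,0,0],[26,28,0,0],[26,28,0,0],[26,28,0,0],[26,28,0,0],[26,28,0,0],[26,28,0,0],[0,0,0,0]],
])

```text
t: 2.47
eef_pos: [0.4569, 0.0918, 0.3789]
ee_rot: [3.141, -0.001, -0.375]
force: [-1.4, 0.5, 0.1]
width: 0.0005
gripper_force: 0.0
```

>>> servo_tool([
  [[17,36,0,0],[17,36,0,0],[17,36,0,0],[17,36,0,0],[17,36,0,0],[17,36,0,0],[17,36,0,0],[17,36,0,0],[17,36,0,0],[17,36,0,0]],
])

```text
t: 3.3
eef_pos: [0.4838, -0.3024, 0.3788]
ee_rot: [-3.141, -0.001, -0.37]
force: [0.7, 0.3, -0.0]
width: 0.0009
gripper_force: 0.0
```

>>> servo_tool([
  [[0,0,0,0.12],[0,0,0,0.12],[0,0,0,0.12],[0,0,0,0.12],[0,0,0,0.12],[0,0,0,0.12],[0,0,0,0.12],[0,0,0,0.12],[0,0,0,0.12],[0,0,0,0.12]],
])

```text
t: 4.13
eef_pos: [0.4842, -0.3002, 0.3786]
ee_rot: [-3.141, 0.0, -1.576]
force: [0.7, 0.5, 0.1]
width: 0.0007
gripper_force: 0.0
```

Run:
```python
from station import telemetry, eyes, recognise, trace
import cv2, numpy as np
s=telemetry.get_state(); print(s['t'],s['q'])
cal=eyes.calibration('wrist'); im=eyes.grab_frame('wrist'); cv2.imwrite('pics/w1.png',im[:,:,::-1])
R=cv2.Rodrigues(np.array(cal['rvec'],float))[0]; print('cam',-R.T@np.ravel(cal['tvec']),R[2])
np.savez('pics/w1.npz',K=cal['mtx'],r=cal['rvec'],t=cal['tvec'])
for n in ('wedge','scale'):
    d=trace('wrist',n)
    print(n,[(x['conf'],x['mask'].sum()) for x in d][:2])
    if d: np.save(f'pics/m_{n}.npy',d[0]['mask'])
```

```text
4.1333 [-2.11726154e-01  1.24116967e-01  3.96972612e-02 -4.04698693e-05
 -1.48620767e+00  2.06767975e-01]
cam [ 0.483254   -0.36978855  0.5367128 ] [ 2.57829589e-04  2.56269396e-01 -9.66605364e-01]
wedge [(0.92, np.int64(1081))]
scale [(0.74, np.int64(11321))]
```

View pics/w1.png

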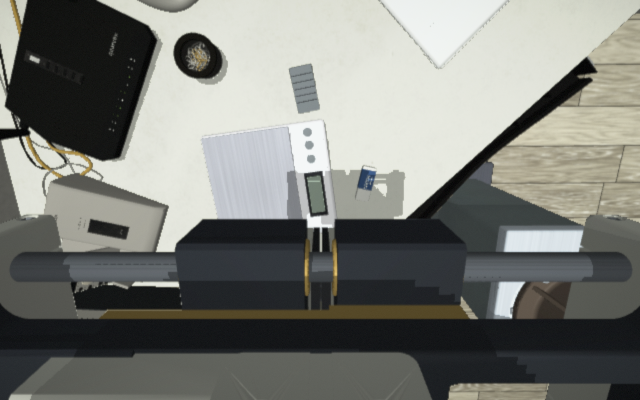

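The wrist view shows the wedge at (304,88), with its heel up (-y) and its thin end at (309,111). The scale's front right case corner is at about (325,122). Next I'll fit poses to the silhouettes from the wrist and side masks.

```bash
cat > fit.py <<'E'
import numpy as np, cv2
from scipy.optimize import minimize
from itertools import product
box=lambda x,y,z: np.array(list(product(x,y,z)),float)/1000
TILT=cv2.Rodrigues(np.array([1,-1,0])/2**.5*0.0)[0]
WEDGE=np.array([[35,18,0],[35,-18,0],[35,18,1.2],[35,-18,1.2],[-35,18,0],[-35,-18,0],[-35,18,13],[-35,-18,13]])/1000
SCALE=np.vstack([box((-98,98),(-93,93),(17,37)),box((-35,95),(-90,90),(45,))])
def scale_pts(p,lean=.0566):   # lean toward (-x,-y): pivot FL-RR feet line through origin
    a=cv2.Rodrigues(np.array([1,-1,0])/2**.5*lean)[0]
    return (a@p.T).T
def place(P,v):
    c,s=np.cos(v[2]),np.sin(v[2]); Q=P.copy(); Q[:,0]=c*P[:,0]-s*P[:,1]+v[0]; Q[:,1]=s*P[:,0]+c*P[:,1]+v[1]; return Q
def sil(Q,cal):
    p=cv2.projectPoints(Q,np.array(cal['r'],float),np.array(cal['t'],float),np.array(cal['K'],float),None)[0]
    m=np.zeros((1600,2560),np.uint8)
    cv2.fillConvexPoly(m,cv2.convexHull(np.round((p*4+1.5)).astype(np.int32).reshape(-1,1,2)),1)
    return cv2.resize(m.astype(np.float32),(640,400),interpolation=cv2.INTER_AREA)
def fit(P,views,v0):
    def cost(v):
        tot=0
        for cal,mask,roi in views:
            a=sil(place(P,v),cal)[roi]; b=mask[roi].astype(np.float32)
            tot+=1-np.minimum(a,b).sum()/np.maximum(a,b).sum()
        return tot
    best=None
    for k in range(2):
        S=np.array([v0]+[np.array(v0)+d for d in np.diag([.012,.012,.1])])
        r=minimize(cost,v0,method='Nelder-Mead',options=dict(initial_simplex=S,xatol=1e-5,fatol=1e-5)); v0=r.x
    return r.x,r.fun
E
python3 - <<'E'
from fit import *
from station import eyes, trace
w=np.load('pics/w1.npz'); wr=(slice(0,215),slice(0,640)); full=(slice(0,400),slice(0,640))
c=eyes.calibration('side'); sd=dict(K=c['mtx'],r=c['rvec'],t=c['tvec']); eyes.grab_frame('side')
for n,P,v0 in (('wedge',WEDGE,[.51,-.415,1.7]),('scale',scale_pts(SCALE),[.565,-.27,.1])):
    d=trace('side',n); ms=d[0]['mask']; print(n,d[0]['conf'],ms.sum())
    mw=np.load(f'pics/m_{n}.npy')
    W=(w,mw,wr); S=(sd,ms,full)
    for nm,vs in (('wrist',[W]),('side',[S]),('both',[W,S])):
        v,f=fit(P,vs,v0); print(n,nm,v.round(4),round(f,3), 'foot',place(scale_pts(np.array([[-.075,-.075,.006]])),v).round(4) if n=='scale' else '')
E
```

```text
wedge 0.8 623
wedge wrist [ 0.5081 -0.4025  1.7577] 0.036 foot 
wedge side [ 0.5108 -0.4052  1.7313] 0.078 foot 
wedge both [ 0.5088 -0.4028  1.757 ] 0.184 foot Traceback (most recent call last):
  File "<stdin>", line 6, in <module>
IndexError: list index out of range
```

Run:
```python
from fit import *
from station import eyes, trace
w=np.load('pics/w1.npz'); wr=(slice(0,215),slice(0,640)); full=(slice(0,400),slice(0,640))
vs={'wrist':[(w,np.load('pics/m_scale.npy'),wr)]}
for cam in ('side','scene'):
    c=eyes.calibration(cam); sd=dict(K=c['mtx'],r=c['rvec'],t=c['tvec'])
    d=[]
    for i in range(4):
        eyes.grab_frame(cam); d=trace(cam,'scale')
        if d: break
    if d: print(cam,d[0]['conf'],d[0]['mask'].sum()); vs[cam]=[(sd,d[0]['mask'],full)]
vs['all']=sum(vs.values(),[])
for nm,vv in vs.items():
    v,f=fit(scale_pts(SCALE),vv,[.565,-.27,.1]); print(nm,v.round(4),round(f,3),'foot',place(scale_pts(np.array([[-.075,-.075,.006]])),v).round(4))
```

```text
side 0.72 7582
scene 0.75 5140
wrist [ 0.5633 -0.251   0.1218] 0.022 foot [[ 0.4978 -0.3347 -0.    ]]
side [ 0.5656 -0.2514  0.1244] 0.03 foot [[ 0.5004 -0.3353 -0.    ]]
scene [ 0.5654 -0.2506  0.1436] 0.06 foot [[ 0.5018 -0.3357 -0.    ]]
all [ 0.5643 -0.251   0.129 ] 0.123 foot [[ 0.4995 -0.3352 -0.    ]]
```

>>> servo_tool([
  [[32.2,-7.2,18,0],[32.2,-7.2,18,0],[32.2,-7.2,18,0],[32.2,-7.2,18,0],[32.2,-7.2,18,0],[0,0,38,-0.095],[0,0,38,-0.095],[0,0,38,0],[0,0,38,0],[0,0,38,0]],
])

```text
t: 5.47
eef_pos: [0.5201, -0.4614, 0.0969]
ee_rot: [-3.141, -0.0, -1.379]
force: [0.7, -0.2, 0.0]
width: 0.0003
gripper_force: 0.0
```

```bash
cat > look.py <<'E'
import sys
from fit import *
from station import telemetry, eyes, trace
def view(cam,n,tries=3):
    for i in range(tries):
        c=eyes.calibration(cam); im=eyes.grab_frame(cam); d=trace(cam,n)
        if d: return (dict(K=c['mtx'],r=c['rvec'],t=c['tvec']),d[0]['mask'],(slice(0,400),slice(0,640))),im,d[0]['conf']
    return None,im,0
if __name__=='__main__':
    s=telemetry.get_state(); print(s['t'],s['eef_pos'],s['ee_rot'],s['force'])
    V,im,cf=view('wrist','wedge'); cv2.imwrite(sys.argv[1],im[:,:,::-1])
    print(cf, V and V[1].sum(), np.argwhere(V[1]).min(0),np.argwhere(V[1]).max(0))
    print('wedge',fit(WEDGE,[V],[.508,-.4025,1.757]))
E
python3 look.py pics/w2.png
```

```text
5.4667 [ 0.52012329 -0.46140997  0.09689305] [-3.14140399e+00 -2.21809959e-04 -1.37914312e+00] [ 0.73768379 -0.19871185  0.03892442]
0.69 23 [227 310] [297 330]
wedge (array([ 0.50700203, -0.40278154,  1.80009172]), np.float64(0.9926322102546692))
```

View pics/w2.png

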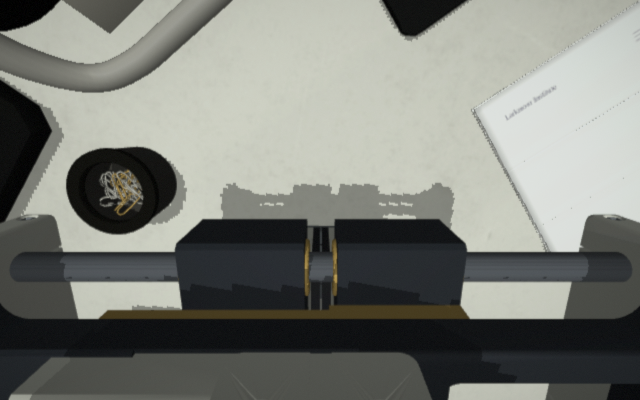

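The wrist view shows only the gripper, the tub (120,190) and the paper; the wedge is hidden behind the fingers. I'll rely on the earlier fit: go down behind the heel, then push in stages and check with the side camera.

>>> servo_tool([
  [[0,0,36,0],[0,0,36,0],[0,0,14,0],[0,0,6,0],[0,0,0,0],[-5,0,0,0],[-5,0,0,0],[-5,0,0,0],[-5,0,0,0],[-5,0,0,0]],
])

```text
t: 6.4
eef_pos: [0.5162, -0.4365, 0.008]
ee_rot: [-3.14, -0.001, -1.379]
force: [1.0, 1.3, 0.6]
width: 0.0008
gripper_force: 0.1
```

>>> servo_tool([
  [[-3,0,0,0],[-3,0,0,0],[-3,0,0,0],[-3,0,0,0],[-3,0,0,0],[-2,0,0,0],[-2,0,0,0],[0,0,0,0],[0,0,0,0],[0,0,0,0]],
])

```text
t: 7.23
eef_pos: [0.5118, -0.418, 0.0064]
ee_rot: [3.141, 0.0, -1.38]
force: [0.1, -0.5, -0.3]
width: 0.0003
gripper_force: 0.0
```

Run:
```python
from look import *
s=telemetry.get_state(); print(s['t'],s['eef_pos'],s['ee_rot'],s['force'])
V,im,cf=view('side','wedge'); print(cf,V and V[1].sum())
if V: print(fit(WEDGE,[V],[.503,-.375,1.757]))
cv2.imwrite('pics/s1.png',cv2.resize(im[150:350,200:440,::-1],None,fx=3,fy=3,interpolation=cv2.INTER_CUBIC))
```

```text
7.2333 [ 0.51184406 -0.41796114  0.00639199] [ 3.14126545e+00  3.91604393e-04 -1.37992594e+00] [ 0.12222539 -0.47191792 -0.29180881]
0 None
```

View pics/s1.png

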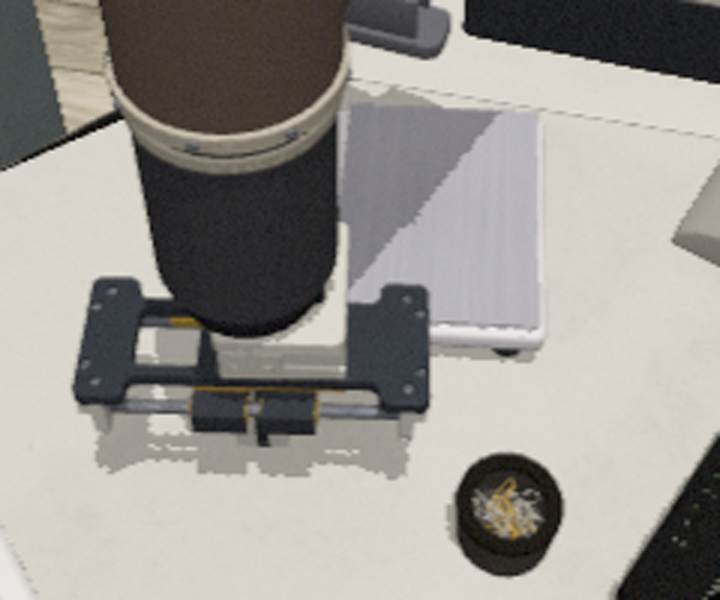

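The side view shows the gripper hiding the wedge. The platform and tub (510,510 in the crop) are undisturbed. I'll try the scene camera for the wedge while pushing.

Run:
```python
from look import *
V,im,cf=view('scene','wedge'); print(cf,V and V[1].sum())
if V: print(fit(WEDGE,[V],[.503,-.375,1.757]))
cv2.imwrite('pics/c1.png',cv2.resize(im[110:260,220:440,::-1],None,fx=3.6,fy=3.6,interpolation=cv2.INTER_CUBIC))
```

```text
0.35 146
(array([ 0.503, -0.375,  1.757]), np.float64(1.0))
```

View pics/c1.png

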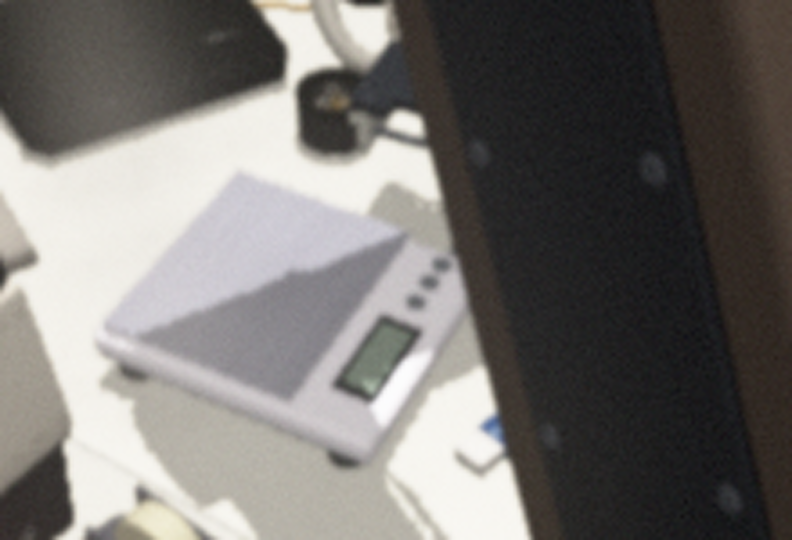

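The arm hides the wedge here too. I'll push to about 12 mm short, watching the force.

>>> servo_tool([
  [[-2.5,0,0,0],[-2.5,0,0,0],[-2.5,0,0,0],[-2.5,0,0,0],[-2.5,0,0,0],[-2.5,0,0,0],[-2.5,0,0,0],[-2.5,0,0,0],[-1,0,0,0],[0,0,0,0]],
])

```text
t: 8.57
eef_pos: [0.5079, -0.3971, 0.0066]
ee_rot: [3.141, 0.0, -1.38]
force: [-0.4, -0.7, -0.2]
width: 0.0009
gripper_force: 0.0
```

>>> servo_tool([
  [[40,0,0,0],[40,0,0,0],[30,0,-25,0],[10,0,-38,0],[0,0,-38,0],[0,0,-38,0],[0,0,-38,0],[0,0,-38,0],[0,0,0,0],[0,0,0,0]],
])

```text
t: 9.4
eef_pos: [0.5318, -0.516, 0.2252]
ee_rot: [-3.137, -0.004, -1.38]
force: [0.7, 0.7, -1.0]
width: 0.0005
gripper_force: 0.0
```

```bash
cat > chk.py <<'E'
from look import *
s=telemetry.get_state(); print(s['t'],s['eef_pos'],s['ee_rot'],s['force'])
for cam in ('side','wrist','scene'):
    V,im,cf=view(cam,'wedge'); print(cam,'wedge',cf,V and V[1].sum())
    cv2.imwrite(sys.argv[1]+cam+'.png',im[:,:,::-1])
    if V: print(np.argwhere(V[1]).min(0),np.argwhere(V[1]).max(0)); np.savez(sys.argv[1]+cam+'.npz',m=V[1],**V[0])
    W,im,cf=view(cam,'scale')
    if W and cam!='wrist':
        for l in (.0566,.028,0):
            r=fit(scale_pts(SCALE,l),[W],[.5643,-.251,.129]); print(cam,'scale',l,r[0].round(4),round(r[1],4))
E
python3 chk.py pics/a_
```

```text
9.4 [ 0.53181975 -0.51596306  0.2251898 ] [-3.13726757 -0.00381324 -1.37977961] [ 0.73999256  0.74913527 -0.96214205]
side wedge 0 None
side scale 0.0566 [ 0.5997 -0.2256 -0.2952] 0.5873
side scale 0.028 [ 0.5985 -0.2259 -0.2924] 0.5846
side scale 0 [ 0.5959 -0.2289 -0.2393] 0.5823
wrist wedge 0 None
scene wedge 0.42 82
[178 347] [200 358]
scene scale 0.0566 [ 0.567  -0.2497  0.1575] 0.0449
scene scale 0.028 [ 0.5661 -0.251   0.1362] 0.0426
scene scale 0 [ 0.5654 -0.2507  0.1183] 0.0454
```

>>> servo_tool([
  [[0,0,-30,0],[-30,0,-16,0],[-30,0,-16,0],[-30,0,-16,0],[-30,0,-16,0],[-30,0,-16,0],[-30,0,-16,0],[-30,0,0,0],[-30,0,0,0],[0,0,0,0]],
])

```text
t: 11.43
eef_pos: [0.4844, -0.2761, 0.3492]
ee_rot: [-3.138, -0.0, -1.378]
force: [-0.5, 0.2, -0.9]
width: 0.0006
gripper_force: 0.0
```

```bash
python3 chk.py pics/b_
python3 - <<'E'
import cv2
im=cv2.imread('pics/b_wrist.png'); cv2.imwrite('pics/b_crop.png',cv2.resize(im[20:220,200:420],None,fx=3,fy=3,interpolation=cv2.INTER_CUBIC))
E
```

```text
11.4333 [ 0.48440342 -0.27611971  0.34923018] [-3.13844052e+00 -7.94179166e-05 -1.37752237e+00] [-0.51467251  0.17422711 -0.94672193]
side wedge 0.87 378
[259 280] [279 299]
side scale 0.0566 [ 0.5669 -0.2512  0.1296] 0.0467
side scale 0.028 [ 0.5662 -0.2522  0.1292] 0.0373
side scale 0 [ 0.5662 -0.2532  0.135 ] 0.0283
wrist wedge 0.59 562
[ 84 309] [108 332]
scene wedge 0.68 5223
[158 247] [239 353]
scene scale 0.0566 [ 0.5665 -0.2505  0.1482] 0.0538
scene scale 0.028 [ 0.5668 -0.252   0.1326] 0.0547
scene scale 0 [ 0.5661 -0.2526  0.1155] 0.0578
```

View pics/b_crop.png

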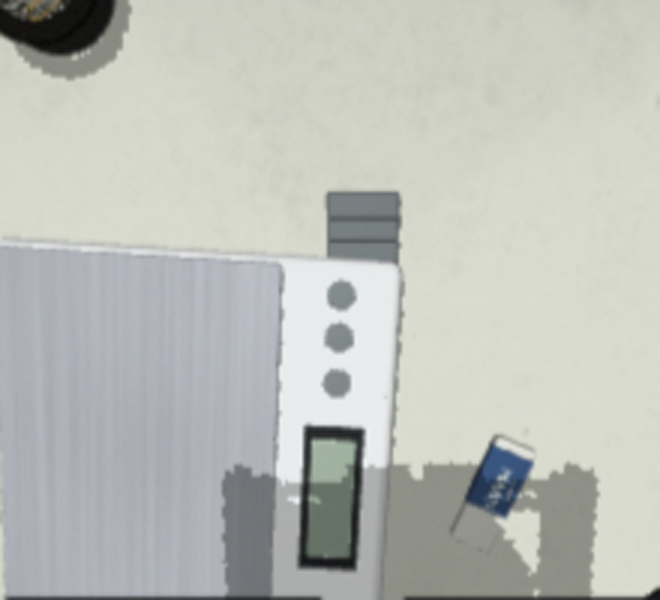

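The wedge is under the edge at (363,225 in the crop) and squarely aligned with the case, the foot falling within its width. I'll measure the heel and case edge in this picture.

Run:
```python
from fit import *
d=np.load('pics/b_wrist.npz'); R=cv2.Rodrigues(d['r'])[0]; t=np.ravel(d['t']); C=-R.T@t
def ray(x,y,z):
    v=R.T@np.linalg.inv(d['K'])@np.array([200+x/3-.0,20+y/3,1]); return (C+v*(z-C[2])/v[2]).round(4)
a,b=ray(326,191,.013),ray(399,191,.013); print('heel',a,b,(a+b)/2,np.linalg.norm(a-b), 'face dir',np.arctan2(*(a-b)[1::-1]))
for z in (.028,.032,.037): print(z,'case edge pts',ray(280,259,z),ray(330,259,z),ray(385,264,z),'front edge',ray(400,285,z),ray(393,420,z))
```

```text
heel [ 0.5211 -0.383   0.013 ] [ 0.4861 -0.3897  0.013 ] [ 0.5036  -0.38635  0.013  ] 0.0356355159917743 face dir 0.189140381391655
0.028 case edge pts [ 0.5365 -0.3473  0.028 ] [ 0.5129 -0.3519  0.028 ] [ 0.4865 -0.3546  0.028 ] front edge [ 0.4774 -0.3463  0.028 ] [ 0.4678 -0.2813  0.028 ]
0.032 case edge pts [ 0.5362 -0.3473  0.032 ] [ 0.5128 -0.3518  0.032 ] [ 0.4866 -0.3545  0.032 ] front edge [ 0.4776 -0.3464  0.032 ] [ 0.468  -0.2818  0.032 ]
0.037 case edge pts [ 0.5358 -0.3473  0.037 ] [ 0.5126 -0.3518  0.037 ] [ 0.4867 -0.3545  0.037 ] front edge [ 0.4778 -0.3464  0.037 ] [ 0.4684 -0.2825  0.037 ]
```

>>> servo_tool([
  [[31,0,20,0],[31,0,20,0],[31,0,20,0],[31,0,20,0],[31,0,20,0],[0,0,38,0],[0,0,38,0],[0,0,38,0],[0,0,38,0],[0,0,38,0]],
])

```text
t: 13.07
eef_pos: [0.5146, -0.432, 0.056]
ee_rot: [-3.141, -0.0, -1.38]
force: [0.8, -1.0, -0.8]
width: 0.0008
gripper_force: 0.0
```

>>> servo_tool([
  [[0,0,30,0],[0,0,14,0],[0,0,6,0],[0,0,0,0],[-5,0,0,0],[-5,0,0,0],[-5,0,0,0],[-5,0,0,0],[0,0,0,0],[0,0,0,0]],
])

```text
t: 13.9
eef_pos: [0.5113, -0.4119, 0.0085]
ee_rot: [-3.141, -0.001, -1.379]
force: [-0.9, 1.0, 0.2]
width: 0.0006
gripper_force: 0.0
```

>>> servo_tool([
  [[-4,0,2,0],[-4,0,0,0],[-4,0,0,0],[-2,0,0,0],[-2,0,0,0],[-2,0,0,0],[-2,0,0,0],[-1,0,0,0],[-1,0,0,0],[0,0,0,0]],
])

```text
t: 14.73
eef_pos: [0.5067, -0.3905, 0.0056]
ee_rot: [-3.142, 0.0, -1.38]
force: [0.4, -0.7, -0.3]
width: 0.0002
gripper_force: 0.2
```

>>> servo_tool([
  [[-0.5,0,0,0],[-0.5,0,0,0],[-0.5,0,0,0],[0,0,0,0],[0,0,0,0],[0,0,0,0],[0,0,0,0],[0,0,0,0],[0,0,0,0],[0,0,0,0]],
])

```text
t: 15.57
eef_pos: [0.5064, -0.3891, 0.0056]
ee_rot: [-3.142, -0.0, -1.38]
force: [0.2, -1.3, 0.0]
width: 0.0003
gripper_force: 0.7
```

Run:
```python
from look import *
s=telemetry.get_state(); print(s['t'],s['eef_pos'],s['force'],s['moment'])
for cam in ('side','scene'):
    W,im,cf=view(cam,'scale'); cv2.imwrite('pics/d_%s.png'%cam,im[:,:,::-1])
    a=cv2.imread('pics/%s0.png'%cam)
# compare rear-left part of scale in the scene images before/after
a=cv2.imread('pics/scene0.png')[150:250,240:345]; b=cv2.imread('pics/d_scene.png')[150:250,240:345]
cv2.imwrite('pics/cmp.png',cv2.resize(np.hstack([a,b]),None,fx=3.6,fy=3.6,interpolation=cv2.INTER_CUBIC))
```

```text
15.5667 [ 0.50643992 -0.38913338  0.0055821 ] [ 0.19993614 -1.29448846  0.03914023] [-0.35672475 -0.18815407 -0.01199978]
```

View pics/cmp.png

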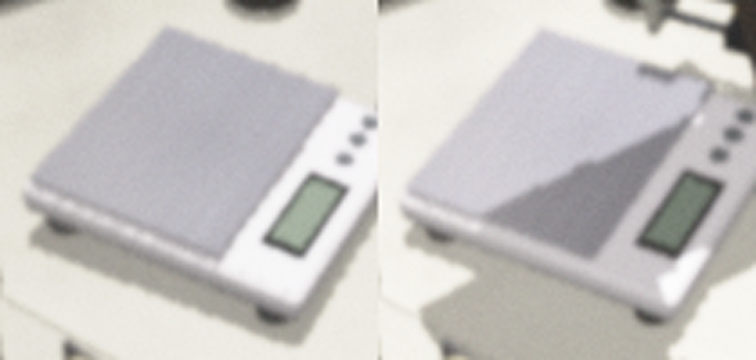

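The rear left foot on the right-hand panel sits clearly lower than at the start (left panel), so the scale is nearly level. I'll continue in small steps and watch the force for binding.

>>> servo_tool([
  [[-0.4,0,0,0],[-0.4,0,0,0],[0,0,0,0],[0,0,0,0],[0,0,0,0],[0,0,0,0],[0,0,0,0],[0,0,0,0],[0,0,0,0],[0,0,0,0]],
])

```text
t: 16.6
eef_pos: [0.5063, -0.3884, 0.0056]
ee_rot: [-3.142, -0.0, -1.38]
force: [0.5, -0.8, -0.1]
width: 0.0005
gripper_force: 0.8
```

>>> servo_tool([
  [[-0.4,0,0,0],[-0.4,0,0,0],[0,0,0,0],[0,0,0,0],[0,0,0,0],[0,0,0,0],[0,0,0,0],[0,0,0,0],[0,0,0,0],[0,0,0,0]],
])

```text
t: 17.43
eef_pos: [0.5062, -0.3876, 0.0056]
ee_rot: [-3.142, -0.0, -1.38]
force: [1.2, -4.2, 0.1]
width: 0.0004
gripper_force: 1.9
```

```bash
cat > lean.py <<'E'
from look import *
s=telemetry.get_state(); print(s['t'],s['eef_pos'],s['force'])
# subpixel vertical shift of left-side feet/edges relative to the first scene picture
im=np.mean([eyes.grab_frame('scene').astype(np.float32) for _ in range(3)],0)[:,:,::-1]
cv2.imwrite('pics/last_scene.png',im)
def sh(ref,x0,y0,w,h):
    t=ref[y0:y0+h,x0:x0+w]; up=lambda a:cv2.resize(a,None,fx=5,fy=5,interpolation=cv2.INTER_CUBIC)
    r=cv2.matchTemplate(up(im[y0-8:y0+h+8,x0-8:x0+w+8].astype(np.uint8)),up(t),cv2.TM_CCOEFF_NORMED)
    _,m,_,l=cv2.minMaxLoc(r); return l[0]/5-8,l[1]/5-8,round(m,3)
a=cv2.imread('pics/scene0.png')
print('RL corner',sh(a,243,190,30,28),'FL corner',sh(a,300,222,24,22))
c=eyes.calibration('scene')
P=np.array([[-.075,.075,.0],[.075,.075,.0],[.08,.093,.02]])
f=lambda l: cv2.projectPoints(place(scale_pts(P,l),[.565,-.251,.125]),np.array(c['rvec']),np.array(c['tvec']),np.array(c['mtx']),None)[0].reshape(-1,2)
print('expected full shift FL, RL foot',(f(0)-f(.0566)).round(2).tolist(), f(0).round(0).tolist())
E
python3 lean.py
```

```text
17.4333 [ 0.50615064 -0.3876439   0.00558441] [ 1.20760532 -4.23852401  0.13804636]
RL corner (-1.2000000000000002, 2.0, 0.948) FL corner (-0.20000000000000018, 0.5999999999999996, 0.858)
expected full shift FL, RL foot [[0.0, 0.0], [0.12, 1.79], [-0.31, 2.22]] [[316.0, 236.0], [258.0, 213.0], [251.0, 212.0]][ WARN:0@1.821] global loadsave.cpp:1063 imwrite_ Unsupported depth image for selected encoder is fallbacked to CV_8U.
```

The force jumped to 4.2 N, which means the wedge has bound. The rear left corner has dropped by the amount expected for level. I'll retreat straight back, rise and turn.

>>> servo_tool([
  [[5,0,0,0],[15,0,0,0],[25,0,0,0],[0,0,-35,0],[0,0,-38,0],[0,0,-38,0.125],[0,0,-38,0.125],[0,0,-38,0.125],[0,0,0,0.125],[0,0,0,0.125]],
])

```text
t: 18.42
eef_pos: [0.5156, -0.4319, 0.1958]
ee_rot: [-3.137, 0.001, -2.011]
force: [-0.4, 0.2, -1.5]
width: 0.0002
gripper_force: 0.0
```

>>> servo_tool([
  [[0,0,0,0.125],[0,0,0,0.125],[0,0,0,0.125],[0,0,0,0.125],[0,0,0,0.125],[0,0,0,0.125],[0,0,0,0.125],[0,0,0,0.125],[0,0,0,0],[0,0,0,0]],
])

```text
t: 19.25
eef_pos: [0.5143, -0.4313, 0.1921]
ee_rot: [3.14, -0.001, -3.001]
force: [1.0, -0.4, -0.8]
width: 0.0005
gripper_force: 0.0
```

Run:
```python
from look import *
s=telemetry.get_state(); p=s['eef_pos'];y=s['ee_rot'][2]; print(s['t'],p,s['ee_rot'],s['force'])
vs=[]
for cam in ('side','scene'):
    W,im,cf=view(cam,'scale'); 
    if W: print(cam,cf,[(l,fit(scale_pts(SCALE,l),[W],[.5643,-.251,.129])) for l in (0.,.03)])
for o in ([.5655,-.2515,.127],):
    g=place(np.array([[.065,.065,.045]]),o)[0]; d=g-p; print(g,'tool move mm',1000*np.array([d[0]*np.cos(y)+d[1]*np.sin(y),d[0]*np.sin(y)-d[1]*np.cos(y),-d[2]]))
```

```text
19.25 [ 0.51431308 -0.43134344  0.19212212] [ 3.14045626e+00 -7.86757563e-04 -3.00081239e+00] [ 0.96097349 -0.40340285 -0.75564613]
side 0.8 [(0.0, (array([ 0.56875088, -0.24976504,  0.07882087]), np.float64(0.22497791051864624))), (0.03, (array([ 0.57495936, -0.24770692,  0.05461854]), np.float64(0.23219561576843262)))]
scene 0.82 [(0.0, (array([ 0.56557455, -0.2504765 ,  0.15127009]), np.float64(0.061613380908966064))), (0.03, (array([ 0.56678697, -0.24916254,  0.14202259]), np.float64(0.05631381273269653)))]
[ 0.62174368 -0.17879066  0.045     ] tool move mm [-141.80489615  234.98002737  147.12211704]
```

>>> servo_tool([
  [[-17.7,29.4,5,0],[-17.7,29.4,5,0],[-17.7,29.4,5,0],[-17.7,29.4,5,0],[-17.7,29.4,5,0],[-17.7,29.4,5,0],[-17.7,29.4,5,0],[-17.7,29.4,5,0],[0,0,30,0],[0,0,30,0]],
])

```text
t: 20.28
eef_pos: [0.6251, -0.1772, 0.0936]
ee_rot: [-3.141, 0.004, -3.0]
force: [0.2, -0.6, -0.0]
width: 0.0002
gripper_force: 0.0
```

>>> servo_tool([
  [[0,0,20,0],[0,0,10,0],[0,0,6,0],[0,0,2,0],[0,0,2,0],[0,0,1,0],[0,0,1,0],[0,0,0,0],[0,0,0,0],[0,0,0,0]],
])

```text
t: 21.12
eef_pos: [0.6231, -0.1795, 0.0511]
ee_rot: [-3.141, 0.001, -3.005]
force: [-0.3, -0.8, 0.5]
width: 0.0004
gripper_force: 0.0
```

>>> servo_tool([
  [[0,0,1,0],[0,0,1,0],[0,0,1,0],[0,0,1,0],[0,0,1,0],[0,0,0.5,0],[0,0,0,0],[0,0,0,0],[0,0,0,0],[0,0,0,0]],
])

```text
t: 21.95
eef_pos: [0.6228, -0.1794, 0.0453]
ee_rot: [-3.142, 0.0, -3.005]
force: [-1.7, 1.4, 5.6]
width: 0.0005
gripper_force: 2.7
```

Contact came at z = 45.3 mm, the level height, with 5.6 N. I'll press slightly more to confirm it's firm.

>>> servo_tool([
  [[0,0,0.3,0],[0,0,0,0],[0,0,0,0],[0,0,0,0],[0,0,0,0],[0,0,0,0],[0,0,0,0],[0,0,0,0],[0,0,0,0],[0,0,0,0]],
])

```text
t: 22.78
eef_pos: [0.6228, -0.1794, 0.0453]
ee_rot: [-3.141, 0.0, -3.005]
force: [-2.2, 2.2, 8.7]
width: 0.0006
gripper_force: 3.7
```

>>> servo_tool([
  [[0,0,-2,0],[0,0,-10,0],[0,0,-30,0],[0,0,-38,0],[0,0,-38,0],[0,0,-38,0],[0,0,-38,0],[0,0,-38,0],[0,0,0,0],[0,0,0,0]],
])

```text
t: 23.62
eef_pos: [0.6241, -0.1796, 0.2806]
ee_rot: [-3.14, 0.006, -3.005]
force: [-1.2, 0.0, -0.8]
width: 0.0003
gripper_force: 0.0
```

Run:
```python
from look import *
s=telemetry.get_state(); print(s['t'],s['eef_pos'],s['force'])
im=eyes.grab_frame('side'); im2=eyes.grab_frame('scene')
cv2.imwrite('pics/end.png',np.hstack([cv2.resize(i[y:y+140,x:x+140,::-1],None,fx=2.8,fy=2.8,interpolation=cv2.INTER_CUBIC) for i,x,y in ((im,260,170),(im2,230,140))]))
```

```text
23.6167 [ 0.62408347 -0.1795957   0.28055179] [-1.20513536  0.03974145 -0.76714826]
```

View pics/end.png

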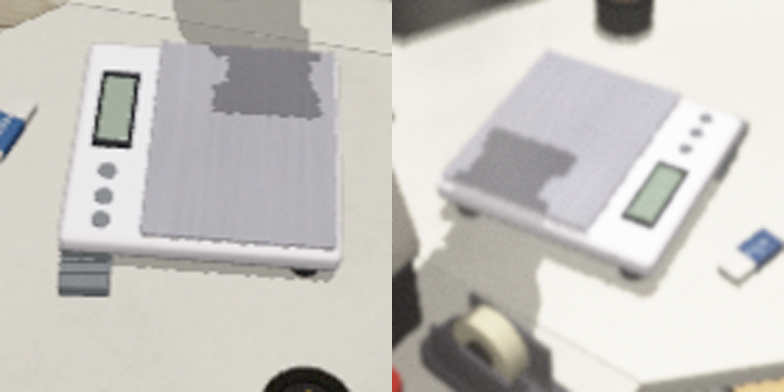

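The wedge sits under the front right foot (85,272), the scale stands level in place, and the other things are untouched. The corner didn't give when the force rose from 5.6 to 8.7 N, so I'm handing the job in.

```bash
python3 -c "
from station import ticket
print(ticket.job_done())"
```

```text
the job is handed in; nothing more can be done
None
```

The wedge is under the front right foot until it bound, the scale stands level, and the rear left corner did not give when pressed with 8.7 N; the job was handed in at about 24 s, though no verdict came back.

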